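Spring open the lens case

TASK

Open the widest of the three latched cases on the bench, using only a fingertip: press down on the front of its lid until the catch lets go, take the finger away so that the lid springs ajar by itself, then push the lid from below its front edge all the way back until it stays fully open. Do not grip or lift anything, keep the case where it stands, and leave the other cases shut and everything else where it is.

Things in the scene. Friction and masses are not known exactly. Their poses are not given: they have to be found in the camera images.
- wide_box: the wide case: black open box (sizes in mm) 120 deep (x), 180 wide (y), walls 80 high; cream lid 8 thick covers it, its top 96 above the bench when shut (8 gap over the rim). One of three such cases in a row, order varies; the other two are 90 wide. Three lenses lie inside, below the rim. Loose, 1.8 kg. Origin under its centre; x from the front (lid's free edge) to the back (hinge), y along the hinge, z up.
- wide_lid (a joint): hinge angle of the wide case's lid, rad: 0 shut and latched, negative pressed in (rigid stop at -0.055), about 0.55 sprung ajar, 1.75 fully back at its stop. Pressing in to -0.04 or beyond throws the catch. The spring lifts no further than 0.55; from above that the lid (0.12 kg, light hinge) falls back to 0.55 unless carried past upright, where it rests back by its weight.
- wide_press (a point): top centre of the flush black disc (22 mm across) on the wide lid, 15 mm in from the middle of its free front edge, 101 mm from the hinge line: where to press straight down, 5.5 mm to the stop, 3 to 5 N until then. Once the finger leaves, the spring lifts the lid ajar in about 0.3 s. The point moves with the lid.
- wide_edge (a point): middle of the lower front (free) edge of the wide lid, on its underside. Moves with the lid: at angle q it lies 116 mm x cos(q) in front of and 116 mm x sin(q) above the hinge point. The underside is bare except for the catch tongue, which stands 26 mm out of it, 16 mm from the front edge, 45 to 70 mm to the left (+y of the case) of this point: push clear of it.
- wide_hinge (a point): middle of the wide lid's hinge line: 56 mm behind the case's origin (+x of the case), 88 mm above the bench; the hinge line runs along the case's y, and the front edge rises as the lid opens
- left_box: narrow case, the same build as the wide one but 90 mm wide, holding one lens; a black specimen mount lies on its lid. Loose, 1.8 kg. Origin under its centre; x from the front (lid's free edge) to the back (hinge), y along the hinge, z up.
- left_lid (a joint): lid angle of that narrow case, rad: 0 shut (catch as on the wide one)
- right_box: the other narrow case, 90 mm wide; a small white jar stands on its lid. Loose, 1.8 kg. Origin under its centre; x from the front (lid's free edge) to the back (hinge), y along the hinge, z up.
- right_lid (a joint): lid angle of that other narrow case, rad: 0 shut (catch as on the wide one)
- mount_a: black specimen mount, disc 30 mm across, 18 mm high, on the bench between robot and cases; origin under its centre
- mount_b: the same kind of mount, on the lid of a narrow case
- test_block: steel hardness test block, disc 60 mm across, 12 mm high, between robot and cases; origin under its centre
- driver: screwdriver 150 mm long lying between robot and cases, under 35 mm high; origin under its middle
- jar: small white jar with black cap, 40 mm across, 30 mm high, on the lid of a narrow case; origin under its centre
- bottle: white bottle 56 mm across, 130 mm high, behind the cases; origin under its centre
- tray: grey divided tray 100 x 160 x 30 mm behind the cases; origin under its centre
- mug: white mug 80 mm across, 90 mm high, behind the cases; origin under its centre

How it is judged:
By the outcome, as a careful person would: the job done as asked, in the order asked, and still so for the second after the job is handed in, with the robot touching nothing.
It also fails if it takes over 40 s, if anything falls off the work surface, if the arm or the gripper's body presses on something with over 40 N, if the wrist force passes 120 N, or if a joint passes its speed limit or range.

ROBOT

A 6-joint arm with a two-finger parallel gripper is mounted at the origin on the work surface. World frame = base frame: x ahead of the robot, y to its left, z up, the work surface at z = 0. Lengths are in m, angles in rad, forces in N, time in s.
With the tool pointing down it reaches from about 0.35 to 0.975 m from the base axis. Payload 4.9 kg.
Tool frame: the origin (TCP) lies on the front face of the gripper's body, between the roots of the fingers; the fingertips stand ctrl.tip_extent ahead of it and the grasp point (between the pads) lies 54 mm ahead of it (ctrl.tip_extent is the distance from the TCP to the fingertips, in m); z points along the fingers, y is the line along which they close (so a half turn about z gives the same grasp; the last joint's range is limited). The gripper opens to 85 mm and grips with 20 to 120 N. Pads are 22 mm wide; open, the fingers measure 114 mm over their backs; the gripper's body (76 mm by 85 mm) begins 54 mm behind the grasp point. The pads swing forward as they close: fully open they stand 13 mm farther back than shut.
Start: joints at [-1.34, 0.053, 1.613, -0, 1.476, -0.119], TCP at [0.214, -0.587, 0.304] pointing down, gripper open.
Joint ranges: [-3.01, 3.01], [-1.01, 2.22], [0.06, 2.58], [-1.02, 4.17], [0.09, 2.62], [-3.14, 3.14]. Speed limits (rad/s): [2.57, 2.57, 3.14, 3.14, 3.14, 3.14].

INTERFACE

Orientations are given as a rotation vector (axis times angle).
In Python, from station import ctrl gives the robot as it stands.
- The arm moves only by the tool apply_moves, never from a script. Its argument "rows" is one flat list of numbers, 6 for each row, row after row: the shift along the tool's x, y, z normalised to -1 to 1, where 1 is 0.6 m, then the turn, a rotation vector about the tool's x, y, z normalised to -1 to 1, where 1 is 90 degrees. A call has 1 to 20 rows; each row is the pose to reach, as a shift and turn from the pose commanded when the call began, along the tool's axes at that moment; what a row does not reach only later rows make up. A row lasts 1/10 s, in which the tool goes at most 50 mm and 8.59 degrees, less where a joint would pass 70% of its speed; a pose out of reach is approached as far as the arm can. A call with a number of a shift or a turn outside -1 to 1 is refused whole. A call with a gripper value outside its range is refused whole. "grip" is the opening, from 0 (shut) to 1 (fully open), set as the call begins (left out, the last holds). The fingers move at their own pace and stop on an object; "grip_force" is the grip in N (left out, the last holds). Time passes only in rows, so rows that repeat a pose let the fingers close. It gives the time, the measured TCP pose, the force, the opening and the grip force at its end, in the units of the state.
- ctrl.get_obs(): the state, without advancing time (a new reading comes with each control period).
- ctrl.get_image(name): name is "scene" or "top" or "wrist"; returns (picture, depth): 420x560x3 uint8, blue, green, red; 420x560 float32, m along the optical axis (not along the pixel's ray), 0 where there is no reading.
- ctrl.camera_model(name): a dict with "mtx" (3x3 intrinsics, pixels), "k1" (the pictures are not rectified: a ray, as slopes to the right and down, at radius r is drawn at 1 + k1 r^2 times it, then the intrinsics apply), "R" (3x3) and "t" (3): a world point X has camera coordinates R X + t; the wrist camera has in their place "tool_from_camera" (4x4, takes a point from camera to tool coordinates, whose origin is the TCP and whose axes are the flange's). Camera axes: x right, y down, z forward; pixel columns grow to the right and rows downward; lengths in m; the calibration is good to about 2 mm. A picture is of the moment at which its call begins: read the wrist's pose just before it. camera_model takes no time and is no camera call.
- ctrl.finish_job(): hands the job in; it is judged then, once.
The state is a dict: "t": time; "q": joint angles; "dq": joint speeds; "effort": joint torques, N m; "tool_pos": TCP position; "tool_rot": TCP orientation; "contact_force": force on the tool from outside, world axes, zero at the start; "wrist_torque": the same for the moment, N m; "opening": finger opening in m; "grip_force": force on a finger pad.
Only numpy, scipy, OpenCV 4.12 (cv2) and the standard library are available. Lean on these libraries where they do the work, as an engineer would, in place of code of your own. Each camera call takes 0.05 s, during which the arm holds its last target. There are 200 camera calls.

## Working session

There is one attempt and no reset: what is moved stays moved. The work goes in short steps, Python scripts to look and compute and a tool call to move; the robot and the scene stay as the last step left them, time stands still between calls to the robot, and variables do not carry over. Pictures are saved under pics/ and viewed, at most 10 in all, crops included, and the job is handed in when it is done.

Besides the shell and the picture viewer there is one more tool, called after "Emit:" as name(argument=value, ...) on one line, values as JSON. apply_moves: Moves the arm, as the interface text tells. Its arguments: {"type":"object","properties":{"rows":{"type":"array","items":{"type":"number"}},"grip":{"type":"number"},"grip_force":{"type":"number"}},"required":["rows"]}

```bash
ls; mkdir -p pics; python3 - <<'E'
from station import ctrl
import cv2,numpy as np
np.set_printoptions(precision=4,suppress=True)
o=ctrl.get_obs();print(o, ctrl.tip_extent)
for n in("top","scene"):
    im,d=ctrl.get_image(n);cv2.imwrite(f"pics/{n}1.png",im);np.savez(f"pics/{n}1.npz",im=im,d=d);print(ctrl.camera_model(n))
E
```

```text
pics
{'t': 0.0, 'q': array([-1.34  ,  0.0534,  1.6143,  0.    ,  1.476 , -0.119 ]), 'dq': array([ 0.0002, -0.001 ,  0.0005, -0.0017,  0.0013,  0.0002]), 'effort': array([ -0.0015, -39.3679, -37.0178,  -0.0002,   0.0071,   0.    ]), 'tool_pos': array([ 0.2141, -0.5867,  0.3027]), 'tool_rot': array([-3.0916, -0.5464,  0.0002]), 'contact_force': array([ 0.2297, -0.6012, -0.974 ]), 'wrist_torque': array([ 0.0551, -0.0279,  0.0035]), 'grip_force': 0.0, 'opening': 0.08570441486199085} 0.0726
{'mtx': array([[517.4715,   0.    , 280.809 ],
       [  0.    , 517.4715, 211.2404],
       [  0.    ,   0.    ,   1.    ]]), 'k1': -0.09930361552608061, 'R': array([[ 0.0293, -0.9995, -0.0098],
       [-0.9915, -0.0278, -0.1273],
       [ 0.127 ,  0.0135, -0.9918]]), 't': array([-0.0073,  0.6081,  0.9847])}
{'mtx': array([[436.0264,   0.    , 272.4635],
       [  0.    , 436.0264, 211.6853],
       [  0.    ,   0.    ,   1.    ]]), 'k1': -0.021539398652804437, 'R': array([[-0.602 ,  0.7985,  0.0047],
       [ 0.6695,  0.508 , -0.5419],
       [-0.4351, -0.3231, -0.8404]]), 't': array([ 0.3669, -0.3446,  1.3269])}
```

View pics/top1.png

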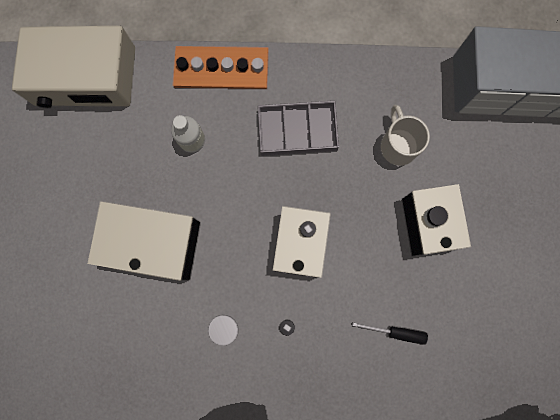

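View pics/scene1.png

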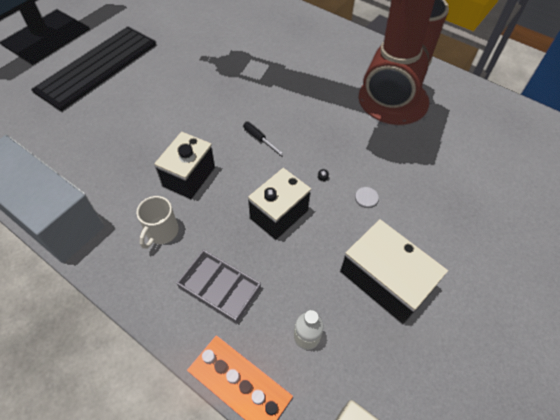

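The wide case is the leftmost in the top view: lid around (145,240), disc at (135,264). In the scene view its lid is at (395,265) and its disc at (409,248). Next I measure both on the z = 0.096 plane.

```bash
cat > h.py <<'E'
import cv2,numpy as np
np.set_printoptions(precision=4,suppress=True)
def rays(m,px):
    px=np.asarray(px,float).reshape(-1,1,2)
    u=cv2.undistortPoints(px,m['mtx'],np.array([m['k1'],0,0,0.]))[:,0]
    return np.c_[u,np.ones(len(u))]
def plane(m,px,z):
    r=rays(m,px)@m['R']; c=-m['R'].T@m['t']
    return c+r*((z-c[2])/r[:,2])[:,None]
E
python3 - <<'E'
from station import ctrl
from h import *
for n,roi in(("top",(80,195,205,290)),("scene",(335,215,455,325))):
    f=np.load(f"pics/{n}1.npz");im=f['im'];m=ctrl.camera_model(n)
    x0,y0,x1,y1=roi
    M=np.zeros(im.shape[:2],np.uint8);M[y0:y1,x0:x1]=(im[y0:y1,x0:x1].min(2)>135)*255
    c=max(cv2.findContours(M,cv2.RETR_EXTERNAL,cv2.CHAIN_APPROX_NONE)[0],key=cv2.contourArea)
    P=plane(m,c,0.096)
    r=cv2.minAreaRect((P[:,:2]*1000).astype(np.float32));print(n,cv2.contourArea(c),r);print(cv2.boxPoints(r))
    h=np.zeros_like(M);cv2.drawContours(h,[cv2.convexHull(c)],-1,255,-1);h=cv2.erode(h,np.ones((3,3)))
    d=((h>0)&(im.max(2)<90)).astype(np.uint8)
    k,l,s,ce=cv2.connectedComponentsWithStats(d);i=1+np.argmax(s[1:,4]);print(s[i],ce[i],plane(m,ce[i],0.096))
    ys,xs=np.nonzero(cv2.erode(M,np.ones((5,5))));z=f['d'][ys,xs]
    X=(rays(m,np.c_[xs,ys])*z[:,None]-m['t'])@m['R'];print('depth z',np.median(X,0))
E
```

```text
top 5860.0 ((539.5974731445312, 273.0556335449219), (180.86819458007812, 119.80706787109375), 82.5035629272461)
[[468.4075 191.2097]
 [587.1906 175.5792]
 [610.7875 354.9015]
 [492.0044 370.5321]]
[129 259  11  11  95] [134.3579 263.7895] [[0.4943 0.2795 0.096 ]]
depth z [0.5407 0.269  0.0954]
scene 10711.5 ((545.0613403320312, 285.1683654785156), (252.78903198242188, 289.7284851074219), 36.92076110839844)
[[356.9917 325.0561]
 [531.0345  93.4277]
 [733.131  245.2806]
 [559.0881 476.909 ]]
[ 340  256  101   68 1727] [384.3833 293.6213] [[0.6196 0.2914 0.096 ]]
depth z [0.5173 0.2751 0.0018]
```

The top view fits well: lid centre (0.5396, 0.2731), yaw -7.5°, and the disc at (0.494, 0.279) is where predicted. The scene-view mask leaked into the bench, so I drop it. I'll plan the approach with the fingers shut and tool x along the case's x.

```bash
cat >> h.py <<'E'
from scipy.spatial.transform import Rotation as Ro
YAW=np.deg2rad(-7.5); C=np.array([.5396,.2731,0]); A=Ro.from_euler('z',YAW)   # case frame
def pose(pc,tilt=0):
    "world pose: TCP at case coords pc (m), tool x along case x, tool tilted forward by tilt rad"
    return C+A.apply(pc), A*Ro.from_euler('x',np.pi)*Ro.from_euler('y',tilt)
def row(p0,R0,p,R):
    return np.r_[R0.inv().apply(p-p0)/.6,(R0.inv()*R).as_rotvec()/(np.pi/2)]
def now():
    from station import ctrl
    o=ctrl.get_obs();return o,o['tool_pos'],Ro.from_rotvec(o['tool_rot'])
E
python3 - <<'E'
from h import *
o,p,R=now()
t,T=pose([-.045,0,.26])
print(row(p,R,np.array([.38,-.15,.29]),T),row(p,R,t,T),t)
E
```

```text
[ 0.5092 -0.589   0.0225 -0.0012  0.0001  0.306 ] [ 0.9343 -1.1949  0.0737 -0.0012  0.0001  0.306 ] [0.495 0.279 0.26 ]
```

Emit:
apply_moves(rows=[0.51,-0.59,0.02,0,0,0.306,0.51,-0.59,0.02,0,0,0.306,0.51,-0.59,0.02,0,0,0.306,0.51,-0.59,0.02,0,0,0.306,0.51,-0.59,0.02,0,0,0.306,0.51,-0.59,0.02,0,0,0.306,0.51,-0.59,0.02,0,0,0.306,0.51,-0.59,0.02,0,0,0.306,0.51,-0.59,0.02,0,0,0.306,0.51,-0.59,0.02,0,0,0.306,0.51,-0.59,0.02,0,0,0.306,0.51,-0.59,0.02,0,0,0.306], grip=0)

```text
t: 1.3
tool_pos: [0.3802, -0.1496, 0.2916]
tool_rot: [3.135, -0.204, -0.001]
contact_force: [-0.3, -0.6, -0.2]
opening: -0.0003
grip_force: 0.0
```

```bash
python3 - <<'E'
from h import *
o,p,R=now();print(o['t'],p,R.as_matrix(),o['q'],o['opening'],o['contact_force'])
t,T=pose([-.045,0,.24]);print(row(p,R,t,T))
E
```

```text
1.3 [ 0.3802 -0.1496  0.2916] [[ 0.9916 -0.1295 -0.0006]
 [-0.1295 -0.9916 -0.0002]
 [-0.0006  0.0003 -1.    ]] [-0.5573 -0.5014  2.1013 -0.0005  1.5421  1.1434] -0.0002754827888872059 [-0.3106 -0.5962 -0.1892]
[ 0.0972 -0.7332  0.0858  0.0002  0.0004  0.0007]
```

Emit:
apply_moves(rows=[0.0972,-0.733,0.05,0,0,0,0.0972,-0.733,0.05,0,0,0,0.0972,-0.733,0.05,0,0,0,0.0972,-0.733,0.05,0,0,0,0.0972,-0.733,0.05,0,0,0,0.0972,-0.733,0.05,0,0,0,0.0972,-0.733,0.05,0,0,0,0.0972,-0.733,0.05,0,0,0,0.0972,-0.733,0.05,0,0,0,0.0972,-0.733,0.086,0,0,0,0.0972,-0.733,0.086,0,0,0,0.0972,-0.733,0.086,0,0,0,0.0972,-0.733,0.086,0,0,0])

```text
t: 2.6
tool_pos: [0.4963, 0.2774, 0.2412]
tool_rot: [-3.134, 0.209, -0.002]
contact_force: [0.8, -0.4, -0.9]
opening: 0.0001
grip_force: 0.0
```

```bash
python3 - <<'E'
from h import *
from station import ctrl
o,p,R=now();print(o['t'],p,o['q'],o['contact_force'])
t,T=pose([-.045,0,.0726+.096]);print('to touch',row(p,R,t,T), (p-t)*1000)
im,d=ctrl.get_image('wrist');cv2.imwrite('pics/w1.png',im);m=ctrl.camera_model('wrist');print(m)
E
```

```text
2.6 [0.4963 0.2774 0.2412] [ 0.3789 -0.0347  1.8074 -0.0002  1.3678  2.0829] [ 0.7594 -0.4069 -0.8645]
to touch [-0.0027 -0.0022  0.1209 -0.0002 -0.0006 -0.0014] [ 1.3262 -1.5466 72.561 ]
{'mtx': array([[363.749 ,   0.    , 278.7186],
       [  0.    , 363.749 , 208.8   ],
       [  0.    ,   0.    ,   1.    ]]), 'k1': -0.07446780137509582, 'tool_from_camera': array([[-0.    , -0.9625, -0.2711,  0.0688],
       [ 1.    ,  0.0001, -0.0003,  0.0003],
       [ 0.0003, -0.2711,  0.9625, -0.0706],
       [ 0.    ,  0.    ,  0.    ,  1.    ]])}
```

View pics/w1.png

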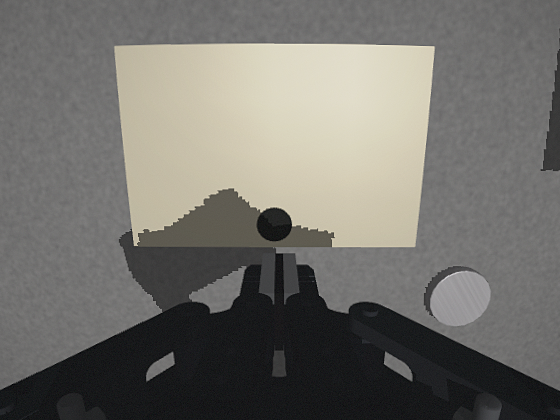

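The wrist view shows the lid squared up to the tool. The disc is at (274,224), with the shut fingertips just in front of it at about (287,252). I check the disc position from this view.

```bash
python3 - <<'E'
from h import *
from station import ctrl
o,p,R=now();m=ctrl.camera_model('wrist');im=cv2.imread('pics/w1.png')
T=m['tool_from_camera']
def pl(px,z):
    r=R.apply(rays(m,px)@T[:3,:3].T);c=p+R.apply(T[:3,3]);return c+r*((z-c[2])/r[:,2])[:,None]
w=(im[200:247,250:300].max(2)<60).astype(np.uint8)
k,l,s,ce=cv2.connectedComponentsWithStats(w);i=1+np.argmax(s[1:,4]);d=ce[i]+[250,200]
D=pl(d,.096);F=pl([[115,46],[434,46],[416,247],[134,247]],.096)
print(s[i],d,D,F,'tool offset',R.inv().apply(D-p))
f=F[0]-F[1];print('yaw',np.rad2deg(np.arctan2(-f[0],f[1])),np.linalg.norm(f),F.mean(0))
E
```

```text
[  7   8  35  33 908] [273.8194 224.3205] [[0.4948 0.2808 0.096 ]] [[0.6112 0.3555 0.096 ]
 [0.5872 0.1771 0.096 ]
 [0.4674 0.1923 0.096 ]
 [0.4913 0.3723 0.096 ]] tool offset [[-0.0022 -0.0029  0.1455]]
yaw -7.674482948622507 0.1799582806594484 [0.5393 0.2743 0.096 ]
```

Emit:
apply_moves(rows=[-0.0035,-0.004,0.06,0,0,0,-0.0035,-0.004,0.1,0,0,0,-0.0035,-0.004,0.112,0,0,0,-0.0035,-0.004,0.116,0,0,0,-0.0035,-0.004,0.119,0,0,0,-0.0035,-0.004,0.121,0,0,0,-0.0035,-0.004,0.122,0,0,0,-0.0035,-0.004,0.122,0,0,0])

```text
t: 3.45
tool_pos: [0.4945, 0.2816, 0.1684]
tool_rot: [-3.134, 0.205, -0.004]
contact_force: [0.5, 0.1, 1.4]
opening: -0.0001
grip_force: 1.0
```

Emit:
apply_moves(rows=[0,0,0.0017,0,0,0,0,0,0.0033,0,0,0,0,0,0.005,0,0,0,0,0,0.0065,0,0,0,0,0,0.0065,0,0,0])

```text
t: 3.95
tool_pos: [0.4944, 0.2817, 0.1644]
tool_rot: [-3.134, 0.205, -0.003]
contact_force: [0.1, -0.1, 4.3]
opening: 0.0001
grip_force: 2.4
```

Emit:
apply_moves(rows=[0,0,0.0012,0,0,0,0,0,0.0024,0,0,0,0,0,0.0024,0,0,0])

```text
t: 4.25
tool_pos: [0.4944, 0.2817, 0.1633]
tool_rot: [-3.134, 0.205, -0.002]
contact_force: [-2.0, -0.8, 7.3]
opening: 0.0001
grip_force: 3.6
```

Force has climbed past the 3–5 N spring range, so the lid is at the stop. Lifting off quickly.

Emit:
apply_moves(rows=[0,0,-0.08,0,0,0,0,0,-0.16,0,0,0,-0.05,0,-0.22,0,0,0,-0.1,0,-0.22,0,0,0,-0.14,0,-0.22,0,0,0,-0.14,0,-0.22,0,0,0])

```text
t: 4.85
tool_pos: [0.4083, 0.2927, 0.2936]
tool_rot: [-3.135, 0.202, 0.001]
contact_force: [-0.1, 0.3, -0.5]
opening: -0.0006
grip_force: 0.0
```

```bash
python3 - <<'E'
from h import *
from station import ctrl
o,p,R=now();print(o['t'],p,o['q'])
a,_=ctrl.get_image('top');b,_=ctrl.get_image('wrist')
cv2.imwrite('pics/c2.png',np.hstack([cv2.resize(a[180:300,60:270],(400,229)),cv2.resize(b,(305,229))]))
# candidate path: lid-edge angle q, tilt; finger underside contact 30 mm above tip, half pad 11 mm
E
```

```text
4.85 [0.4083 0.2927 0.2936] [ 0.4735 -0.2402  1.9036  0.0006  1.4787  2.1729]
```

View pics/c2.png

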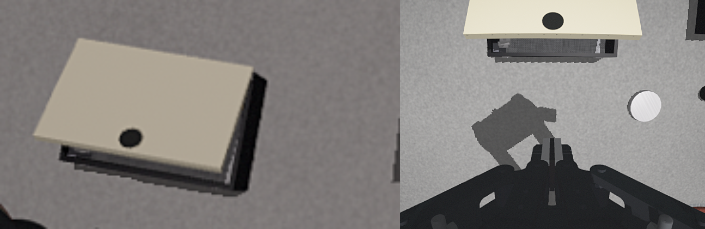

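The lid is ajar and clear of the finger. Next, a pre-position with the tool tilted forward, 20 mm to the right of the middle and away from the tongue.

```bash
cat >> h.py <<'E'
C=np.array([.5395,.2738,0])
def tcp(q,t,off=(0,0),y=-.02,s=.025,h=.011):
    E=np.array([.056-.116*np.cos(q),.088+.116*np.sin(q)])+off
    d=np.array([np.sin(t),-np.cos(t)]);n=np.array([np.cos(t),np.sin(t)])
    c=E-d*(.0726-s)-n*h
    return pose([c[0],y,c[1]],t)
E
python3 - <<'E'
from h import *
o,p,R=now()
for off in((-.06,0),(-.04,-.015),(-.012,-.012)):
    t,T=tcp(.55,np.deg2rad(45),off);print(t,row(p,R,t,T))
E
```

```text
[0.3938 0.2728 0.1745] [-0.0228  0.0358  0.198  -0.      0.5001  0.0005]
[0.4136 0.2702 0.1595] [ 0.0105  0.0358  0.223  -0.      0.5001  0.0005]
[0.4414 0.2665 0.1625] [ 0.0572  0.0359  0.218  -0.      0.5001  0.0005]
```

Emit:
apply_moves(rows=[-0.06,0.036,0.0,0,0.09,0,-0.06,0.036,0.03,0,0.18,0,-0.06,0.036,0.06,0,0.27,0,-0.06,0.036,0.1,0,0.36,0,-0.06,0.036,0.14,0,0.45,0,-0.05,0.036,0.18,0,0.5,0,-0.03,0.036,0.2,0,0.5,0,0.01,0.036,0.22,0,0.5,0,0.01,0.036,0.223,0,0.5,0,0.01,0.036,0.223,0,0.5,0])

```text
t: 5.95
tool_pos: [0.414, 0.2696, 0.159]
tool_rot: [2.85, -0.188, 1.177]
contact_force: [0.4, -0.3, 0.2]
opening: 0.0
grip_force: 0.0
```

```bash
python3 - <<'E'
from h import *
from station import ctrl
o,p,R=now();print(o['t'],p,o['q'],R.apply([0,0,1]),o['contact_force'])
t,T=tcp(.55,np.deg2rad(45),(-.04,-.015));print(p-t,(T.inv()*R).as_rotvec(True))
a,_=ctrl.get_image('scene');b,_=ctrl.get_image('wrist')
cv2.imwrite('pics/c3.png',np.hstack([cv2.resize(a[160:360,300:500],(400,400)),b[10:410,80:480]]))
E
```

```text
5.95 [0.414  0.2696 0.159 ] [ 0.632  -0.3043  2.3012 -0.8444  0.7137  2.8718] [ 0.6995 -0.0944 -0.7084] [ 0.4251 -0.3409  0.2354]
[ 0.0003 -0.0006 -0.0005] [-0.1288 -0.1051  0.0022]
```

View pics/c3.png

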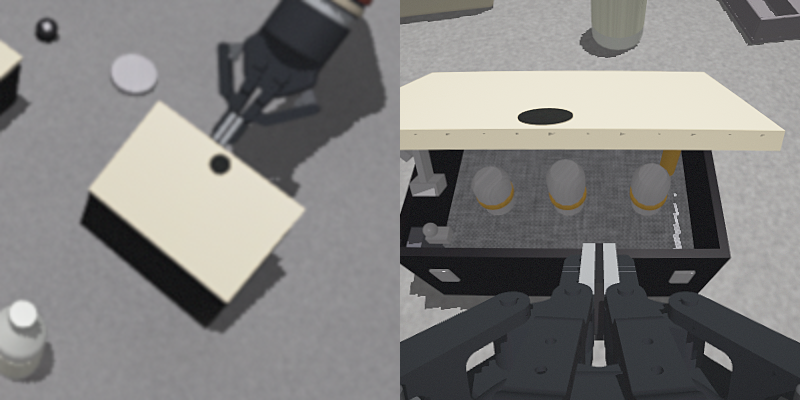

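Pose reached. The tip is in front of and below the lid edge, with the tongue well to the left. Next, the path for the push.

```bash
python3 - <<'E'
from h import *
o,p,R=now()
P=[(.55,45,(-.025,-.015)),(.55,45,(-.01,-.012)),(.55,45,(-.004,-.006))]
P+=[(q,max(min(45,90-np.rad2deg(q)-10),-15),(0,0)) for q in (.58,.66,.74,.82,.9,.98,1.06,1.14,1.22,1.3,1.38,1.46,1.52,1.58,1.63,1.67)]
for q,t,off in P:
    x,T=tcp(q,np.deg2rad(t),off);print(round(q,2),round(t),np.array2string(np.round(row(p,R,x,T),3),separator=', '),x.round(3))
E
```

```text
0.55 45 [ 0.017, -0.   ,  0.018,  0.   ,  0.   , -0.   ] [0.428 0.268 0.16 ]
0.55 45 [ 0.038, -0.   ,  0.032,  0.   ,  0.   , -0.   ] [0.443 0.266 0.163]
0.55 45 [ 0.052, -0.   ,  0.032,  0.   ,  0.   , -0.   ] [0.449 0.266 0.169]
0.58 45 [ 0.07 , -0.   ,  0.029,  0.   ,  0.   , -0.   ] [0.455 0.265 0.177]
0.66 42 [ 0.089, -0.   ,  0.025,  0.   , -0.031, -0.   ] [0.462 0.264 0.187]
0.74 38 [ 0.111, -0.   ,  0.023,  0.   , -0.082, -0.   ] [0.47  0.263 0.197]
0.82 33 [ 0.133, -0.   ,  0.023,  0.   , -0.133, -0.   ] [0.479 0.262 0.207]
0.9 28 [ 0.154, -0.   ,  0.024,  0.   , -0.184, -0.   ] [0.489 0.26  0.215]
0.98 24 [ 0.176, -0.   ,  0.027,  0.   , -0.235, -0.   ] [0.499 0.259 0.223]
1.06 19 [ 0.198, -0.   ,  0.032,  0.   , -0.286, -0.   ] [0.51  0.257 0.23 ]
1.14 15 [ 0.219, -0.   ,  0.038,  0.   , -0.337, -0.   ] [0.522 0.256 0.237]
1.22 10 [ 0.239, -0.   ,  0.046,  0.   , -0.388, -0.   ] [0.534 0.254 0.242]
1.3 6 [ 0.259, -0.   ,  0.056,  0.   , -0.439, -0.   ] [0.546 0.253 0.246]
1.38 1 [ 0.278, -0.   ,  0.067,  0.   , -0.49 , -0.   ] [0.559 0.251 0.249]
1.46 -4 [ 0.296, -0.   ,  0.08 ,  0.   , -0.541, -0.   ] [0.572 0.249 0.251]
1.52 -7 [ 0.308, -0.   ,  0.091,  0.   , -0.579, -0.   ] [0.582 0.248 0.252]
1.58 -11 [ 0.32 , -0.   ,  0.102,  0.   , -0.617, -0.   ] [0.591 0.247 0.253]
1.63 -13 [ 0.33 , -0.   ,  0.112,  0.   , -0.649, -0.   ] [0.6   0.246 0.253]
1.67 -15 [ 0.336, -0.   ,  0.119,  0.   , -0.667, -0.   ] [0.605 0.245 0.252]
```

Pushing up to q ≈ 0.98 first.

Emit:
apply_moves(rows=[0.017,0,0.018,0,0,0,0.038,0,0.032,0,0,0,0.052,0,0.032,0,0,0,0.07,0,0.029,0,0,0,0.089,0,0.025,0,-0.031,0,0.111,0,0.023,0,-0.082,0,0.133,0,0.023,0,-0.133,0,0.154,0,0.024,0,-0.184,0,0.176,0,0.027,0,-0.235,0,0.176,0,0.027,0,-0.235,0])

```text
t: 7.05
tool_pos: [0.5024, 0.2588, 0.227]
tool_rot: [3.041, -0.204, 0.651]
contact_force: [0.3, -0.0, 1.0]
opening: -0.0002
grip_force: 0.1
```

```bash
python3 - <<'E'
from h import *
from station import ctrl
o,p,R=now();print(o['t'],p,o['q'],o['contact_force'])
a,_=ctrl.get_image('scene');b,_=ctrl.get_image('wrist')
cv2.imwrite('pics/c4.png',np.hstack([cv2.resize(a[160:360,300:500],(400,400)),b[10:410,80:480]]))
for q in (1.06,1.14,1.22,1.3,1.38,1.46,1.52,1.58,1.63,1.67,1.71):
    t=max(min(45,90-np.rad2deg(q)-10),-15)
    x,T=tcp(q,np.deg2rad(t));print(round(q,2),round(t),np.array2string(np.round(row(p,R,x,T),3),separator=', '))
E
```

```text
7.05 [0.5024 0.2588 0.227 ] [ 0.4223 -0.1791  1.9966 -0.2605  0.9747  2.2356] [ 0.3186 -0.0177  1.0003]
1.06 19 [ 0.015,  0.   ,  0.   , -0.001, -0.054, -0.002]
1.14 15 [ 0.036,  0.   , -0.001, -0.001, -0.105, -0.002]
1.22 10 [ 0.058,  0.   , -0.001, -0.002, -0.156, -0.002]
1.3 6 [ 0.08 ,  0.   ,  0.001, -0.002, -0.207, -0.002]
1.38 1 [ 0.102,  0.   ,  0.005, -0.002, -0.258, -0.002]
1.46 -4 [ 0.123,  0.   ,  0.01 , -0.002, -0.309, -0.002]
1.52 -7 [ 0.139, -0.   ,  0.016, -0.002, -0.347, -0.002]
1.58 -11 [ 0.154, -0.   ,  0.022, -0.002, -0.385, -0.002]
1.63 -13 [ 0.167, -0.   ,  0.028, -0.002, -0.417, -0.002]
1.67 -15 [ 0.175, -0.   ,  0.032, -0.002, -0.435, -0.002]
1.71 -15 [ 0.182, -0.   ,  0.036, -0.002, -0.435, -0.002]
```

View pics/c4.png

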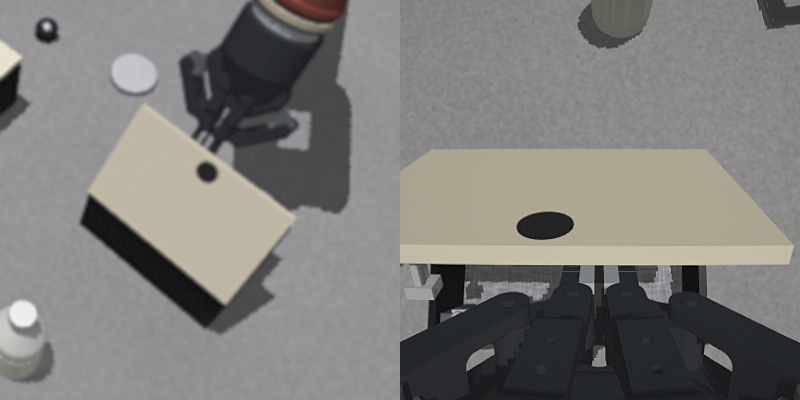

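The wrist view shows the lid carried on the fingers, its front edge at row ~255 and the tongue at the left, clear. Contact is only about 1 N, so I continue over the top.

Emit:
apply_moves(rows=[0.015,0,0,0,-0.054,0,0.036,0,-0.001,0,-0.105,0,0.058,0,-0.001,0,-0.156,0,0.08,0,0.001,0,-0.207,0,0.102,0,0.005,0,-0.258,0,0.123,0,0.01,0,-0.309,0,0.139,0,0.016,0,-0.347,0,0.154,0,0.022,0,-0.385,0,0.167,0,0.028,0,-0.417,0,0.175,0,0.032,0,-0.435,0,0.175,0,0.032,0,-0.435,0])

```text
t: 8.25
tool_pos: [0.6018, 0.2452, 0.2467]
tool_rot: [-3.091, 0.203, 0.417]
contact_force: [-0.4, -0.1, -0.5]
opening: -0.0
grip_force: 0.0
```

```bash
python3 - <<'E'
from h import *
from station import ctrl
o,p,R=now();print(o['t'],p,o['q'],o['contact_force'])
print(p-tcp(1.67,np.deg2rad(-15))[0])
a,_=ctrl.get_image('scene');b,_=ctrl.get_image('wrist')
cv2.imwrite('pics/c5.png',np.hstack([cv2.resize(a[160:360,300:500],(400,400)),b[10:410,80:480]]))
t,T=pose([-.17,-.02,.3],0);print(row(p,R,t,T))
E
```

```text
8.25 [0.6018 0.2452 0.2467] [0.2419 0.264  1.487  0.0957 1.6413 1.9389] [-0.388  -0.0559 -0.4974]
[-0.0037  0.0003 -0.0056]
[-0.402  -0.0001  0.0183  0.0009  0.1707 -0.0003]
```

View pics/c5.png

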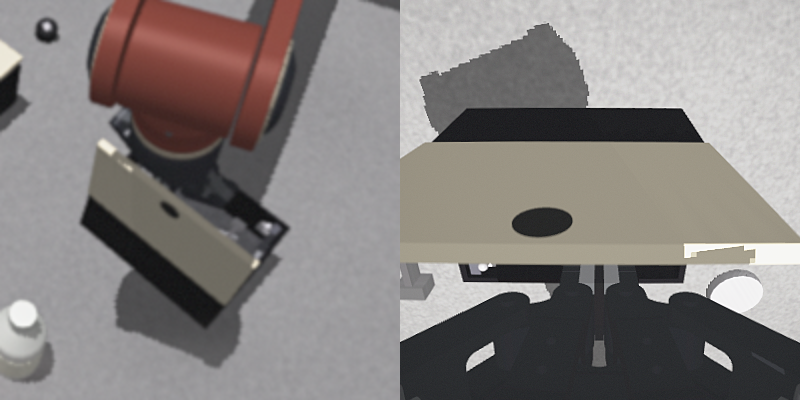

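Emit:
apply_moves(rows=[0.005,0,0,0,0,0,0.01,0,0,0,0,0,0.014,0,0,0,0,0,0.014,0,0,0,0,0])

```text
t: 8.75
tool_pos: [0.6101, 0.2443, 0.2459]
tool_rot: [-3.09, 0.203, 0.415]
contact_force: [-0.4, 0.3, 0.0]
opening: -0.0002
grip_force: 0.0
```

```bash
python3 - <<'E'
from h import *
from station import ctrl
o,p,R=now();m=ctrl.camera_model('top')
im,d=ctrl.get_image('top');cv2.imwrite('pics/t6.png',im)
print(o['t'],p,o['contact_force'])
s,ds=ctrl.get_image('scene');ms=ctrl.camera_model('scene')
# depth points on lid from scene view, case frame
ys,xs=np.mgrid[160:360,300:500];ys=ys.ravel();xs=xs.ravel();z=ds[ys,xs]
X=(rays(ms,np.c_[xs,ys])*z[:,None]-ms['t'])@ms['R'];Y=A.inv().apply(X-C)
k=(abs(Y[:,1])<.08)&(Y[:,2]>.11)&(Y[:,2]<.19)&(Y[:,0]>.03)&(Y[:,0]<.12)
f=np.polyfit(Y[k,2],Y[k,0],1);print(k.sum(),f,'q~',np.pi/2+np.arctan(f[0]))
E
```

```text
8.75 [0.6101 0.2443 0.2459] [-0.3518  0.2682  0.0125]
1062 [0.1598 0.051 ] q~ 1.7292377674799688
```

The lid measures about 1.73, with no contact force, so it is resting back. Withdrawing forward and up.

Emit:
apply_moves(rows=[-0.04,0,0,0,0,0,-0.1,0,-0.02,0,0.02,0,-0.18,0,-0.05,0,0.08,0,-0.26,0,-0.05,0,0.17,0,-0.34,0,-0.03,0,0.17,0,-0.4,0,-0.03,0,0.17,0,-0.4,0,-0.03,0,0.17,0,-0.4,0,-0.03,0,0.17,0])

```text
t: 9.65
tool_pos: [0.3848, 0.2741, 0.3273]
tool_rot: [-3.134, 0.204, -0.003]
contact_force: [0.3, 0.7, 0.1]
opening: 0.0001
grip_force: 0.0
```

```bash
python3 - <<'E'
from h import *
from station import ctrl
o,p,R=now();print(o['t'],p,o['contact_force'])
s,ds=ctrl.get_image('scene');ms=ctrl.camera_model('scene');cv2.imwrite('pics/s7.png',s)
ys,xs=np.mgrid[160:360,300:500];ys=ys.ravel();xs=xs.ravel();z=ds[ys,xs]
X=(rays(ms,np.c_[xs,ys])*z[:,None]-ms['t'])@ms['R'];Y=A.inv().apply(X-C)
k=(abs(Y[:,1])<.08)&(Y[:,2]>.11)&(Y[:,2]<.19)&(Y[:,0]>.03)&(Y[:,0]<.12)
f=np.polyfit(Y[k,2],Y[k,0],1);print(k.sum(),f,'q~',np.pi/2+np.arctan(f[0]))
E
```

```text
9.65 [0.3848 0.2741 0.3273] [0.3119 0.6519 0.1029]
1055 [0.1689 0.0498] q~ 1.7380966540567238
```

View pics/s7.png

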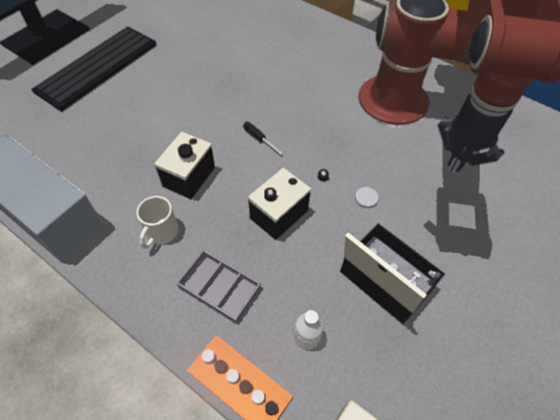

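The wide lid stands fully back at (383,272) and the case hasn't moved. The other cases are shut, nothing else is disturbed, and the arm is clear. Handing in.

```bash
python3 -c "
from station import ctrl
print(ctrl.finish_job())"
```

```text
the job is handed in; nothing more can be done
None
```

The wide case's lid is fully open (measured about 1.74 rad) and stays back by itself; the case hasn't visibly moved, the other two are shut, the arm is clear, and the job was handed in at about 10 s.

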